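# Turn the warmer down and lift the croissant with the tongs

## Task

The warming plate is still on high: slide its knob back to the long keep-warm line and leave it there. Then pick up the spring tongs, close them on the small croissant that lies on the warming plate and lift it well clear of the plate (a good hand's width above the worktop), touching it with nothing but the tongs and without disturbing the other things standing around. The job finishes with the croissant held still up there in the tongs; do not put it or the tongs down.

Things in the scene. Friction and masses are not known exactly. Their poses are not given: they have to be found in the camera images.
- warmer: Flat steel warming plate, 160 (x) x 240 (y) x 20 mm high, fixed to the worktop. Origin: centre of its underside; z up. The dark heated top (146 x 168 mm, its surface at z = 20 mm) covers the +y part, centred at x 0, y +29 mm; the grey control strip with the slider runs along x at y = -95 mm.
- warmer_slider (a joint): Heat slider on the control strip, in m along the warmer's +x axis: 0 at the low end (the -x end of the track, nearer the robot), 0.07 at the high end. The long keep-warm line, which crosses the whole strip, is at 0.020; short ticks at 0, 0.045 and 0.070. Moves with about 1.5 N of friction and stays where it is left.
- slider_knob (a point): Middle of the slider's black knob (18 mm along the track, 14 mm across, from 4 to 24 mm above the strip; this point is 14 mm above the strip, 10 mm below the knob's top). A white line across the knob's top marks its centre.
- keep_warm_mark (a point): The point where slider_knob is when the slider stands exactly on the long keep-warm line.
- tongs: Steel spring tongs lying on the worktop, both arms in the horizontal plane, 235 mm long with the wire hanging loop behind the pivot, 24 mm high, 85 g. Origin: on the pivot, at the underside; +x points to the tips, z up, arms spread to +y and -y. Squeezing the black rubber grips closes both arms equally against a spring (8 N a grip when open, 10.5 N when closed on the croissant).
- tongs_grip (a point): Midway between the two black rubber grips of the tongs, 100 mm ahead of the pivot, 12 mm above the underside, fixed in tongs. Each grip is 44 mm long, 24 mm high. Width over the grips: 57 mm open, about 36 mm when the tips hold the croissant (50 mm carries them open, 90 mm at the tips); 1 mm less there brings the tips 1.85 mm closer together.
- tongs_tips (a point): Point midway between the two tip paddles, 185 mm ahead of the pivot and 12 mm above the underside; fixed in tongs. The paddles are 42 mm long, 24 mm high, with 104 mm between them when open.
- tongs_left (a joint): Closing angle of one tongs arm (the other is equal): 0 open, 0.16 rad fully squeezed; about 0.1 rad when closed across the croissant's width.
- croissant: The small croissant on the warming plate, 65 (x) x 92 (y) x 33 mm high, 60 g. Origin: centre of its underside; z up, its long axis is its own y, which lies roughly along the warmer's x. It is to be taken across its 65 mm width. (A like croissant on a plain plate at the far left is not meant.)
- jam_jar: Jam jar with screw lid, 65 mm wide, 97 mm high; bystander. Origin: centre of its underside.
- ramekin: Small white porcelain pot, 68 mm wide, 37 mm high; bystander. Origin: centre of its underside.
- pastry_ring: Fluted steel pastry cutter ring, 54 mm wide, 33 mm high; bystander. Origin: centre of its underside.

How it is judged:
By the outcome, as a careful person would: the job done as asked, in the order asked, and still so for the second after the job is handed in, while the arm keeps its last pose, push and grip.
It also fails if it takes over 51 s, if anything falls off the work surface, if the arm or the gripper's body presses on something with over 40 N, if the wrist force passes 120 N, or if a joint passes its speed limit or range.

## Robot

A 6-joint arm with a two-finger parallel gripper is mounted at the origin on a cart in front of the work surface, level with it; the furniture and walls round the work are solid. World frame = base frame: x ahead of the robot, y to its left, z up, the work surface at z = 0. Lengths are in m, angles in rad, forces in N, time in s.
With the tool pointing down it reaches from about 0.3 to 0.95 m from the base axis. Payload 3.1 kg.
Tool frame: the origin (TCP) lies at the very end of the fingers, on their centre line; the grasp point (between the pads) lies 19 mm behind it; z points along the fingers, y is the line along which they close (so a half turn about z gives the same grasp; the last joint's range is limited). The gripper opens to 85 mm and grips with 20 to 120 N. Pads are 22 mm wide; open, the fingers measure 114 mm over their backs; the gripper's body (76 mm by 85 mm) begins 54 mm behind the grasp point. The pads swing forward as they close: fully open they stand 13 mm farther back than shut.
Start: joints at [1.117, 0.308, 1.634, -0, 1.2, -0.07], TCP at [0.234, 0.58, 0.231] pointing down, gripper open.
Joint ranges: [-3.06, 3.06], [-0.79, 1.96], [0.05, 2.63], [-1.19, 4.34], [0.05, 2.64], [-2.94, 2.94]. Speed limits (rad/s): [2.79, 2.79, 3.14, 3.14, 3.14, 3.14].

## Interface

Orientations are given as a unit quaternion [x, y, z, w].
In Python, from station import telemetry, optics, r gives the robot as it stands.
- The arm moves only by the tool servo_tool, never from a script. Its argument "deltas" is a list of rows, each an object with "travel": the shift along the tool's x, y, z in m, a list of three; "dr": the turn, a rotation vector about the tool's x, y, z in rad, a list of three. A call has 1 to 20 rows; each row is the pose to reach, as a shift and turn from the pose commanded when the call began, along the tool's axes at that moment; what a row does not reach only later rows make up. A row lasts 1/12 s, in which the tool goes at most 41.7 mm and 7.16 degrees, less where a joint would pass 70% of its speed; a pose out of reach is approached as far as the arm can. A call with a gripper value outside its range is refused whole. "claw" is the opening in per cent of the stroke, from 0 (shut) to 100 (fully open), set as the call begins (left out, the last holds). The fingers move at their own pace and stop on an object; "grip_force" is the grip in N (left out, the last holds). Time passes only in rows, so rows that repeat a pose let the fingers close. It gives the time, the measured TCP pose, the force, the opening and the grip force at its end, in the units of the state.
- telemetry.sense(): the state, without advancing time (a new reading comes with each control period).
- optics.read_camera(name): name is "side" or "top" or "wrist"; returns (picture, depth): 400x640x3 uint8, blue, green, red; 400x640 float32, m along the optical axis (not along the pixel's ray), 0 where there is no reading.
- optics.camera_params(name): a dict with "K" (3x3 intrinsics, pixels), "cam_to_world" (4x4, takes a point from camera to world coordinates); the wrist camera has in their place "T_tool_cam" (4x4, takes a point from camera to tool coordinates, whose origin is the TCP and whose axes are the flange's). Camera axes: x right, y down, z forward; pixel columns grow to the right and rows downward; lengths in m; the calibration is good to about 2 mm. A picture is of the moment at which its call begins: read the wrist's pose just before it. camera_params takes no time and is no camera call.
- r.job_done(): hands the job in; it is judged then, once.
Trained networks look in the newest picture that a camera, given by its name, has taken for a name from the list of things; names that differ only in an ending like _2 or _b are one class to them, and where a whole thing is asked for, a point or a joint stands for the part that bears it (a point fixed in the world has none). Each returns a list of dicts, best first, with "p" (0 to 1); they miss things now and then, are a little off and sometimes report something else, mostly with a low value. They report only what shows in the picture. A call takes as long as a camera call.
- optics.spot_in(camera, label): "rect" ([centre column, centre row, width, height] in pixels, round what is visible of it).
- optics.masks_of(camera, label): "pixels" (400x640 bool, what is visible of it) and "rect" ([centre column, centre row, width, height] in pixels, round what is visible of it).
The state is a dict: "time": time; "qpos": joint angles; "qd": joint speeds; "joint_efforts": joint torques, N m; "tcp_pos": TCP position; "tool_rot": TCP orientation; "contact_force": force on the tool from outside, world axes, zero at the start; "ft_torque": the same for the moment, N m; "width": finger opening in m; "gripper_force": force on a finger pad.
Only numpy, scipy, OpenCV 4.12 (cv2) and the standard library are available. Lean on these libraries where they do the work, as an engineer would, in place of code of your own. Each camera call takes 0.05 s, during which the arm holds its last target. There are 200 camera calls.

## Working session

There is one attempt and no reset: what is moved stays moved. The work goes in short steps, Python scripts to look and compute and a tool call to move; the robot and the scene stay as the last step left them, time stands still between calls to the robot, and variables do not carry over. Pictures are saved under pics/ and viewed, at most 10 in all, crops included, and the job is handed in when it is done.

Besides the shell and the picture viewer there is one more tool, called after "Call:" as name(argument=value, ...) on one line, values as JSON. servo_tool: Moves the arm, as the interface text tells. Its arguments: {"type":"object","properties":{"deltas":{"type":"array"},"claw":{"type":"number"},"grip_force":{"type":"number"}},"required":["deltas"]}

```bash
ls; mkdir -p pics; cat > h.py <<'E'
import numpy as np, cv2
from scipy.spatial.transform import Rotation as R
from station import telemetry, optics, r
def cam(name):
    s=telemetry.sense(); img,d=optics.read_camera(name); p=optics.camera_params(name)
    if 'cam_to_world' in p: T=np.array(p['cam_to_world'])
    else:
        W=np.eye(4); W[:3,:3]=R.from_quat(s['tool_rot']).as_matrix(); W[:3,3]=s['tcp_pos']; T=W@np.array(p['T_tool_cam'])
    return img,d,np.array(p['K']),T
def cloud(d,K,T):
    v,u=np.mgrid[:400,:640]; P=np.stack([(u-K[0,2])/K[0,0]*d,(v-K[1,2])/K[1,1]*d,d,np.ones_like(d)],-1)
    W=(P@T.T)[...,:3]; W[d<=0]=np.nan; return W
E
python3 - <<'E'
from h import *
s=telemetry.sense(); print({k:np.round(v,3) for k,v in s.items()})
for c in ['top','side']:
    img,d,K,T=cam(c); cv2.imwrite(f'pics/{c}0.png',img); W=cloud(d,K,T); np.save(f'{c}W.npy',W)
    print(c,T[:3,3])
    for n in ['warmer','slider_knob','tongs','croissant','jam_jar','ramekin','pastry_ring']:
        for m in optics.masks_of(c,n)[:2]:
            q=W[m['pixels']]; q=q[~np.isnan(q[:,0])]
            print(n,round(m['p'],2),np.round(m['rect']),len(q),np.round(np.median(q,0),3),np.round(np.percentile(q,2,axis=0),3),np.round(np.percentile(q,98,axis=0),3))
E
```

```text
pics
{'time': np.float64(0.0), 'qpos': array([ 1.117,  0.309,  1.635,  0.   ,  1.2  , -0.07 ]), 'qd': array([-0.001,  0.   ,  0.001,  0.   ,  0.001,  0.001]), 'joint_efforts': array([ 0.0000e+00, -4.1527e+01, -2.7666e+01, -0.0000e+00,  1.1000e-02,
       -0.0000e+00]), 'tcp_pos': array([0.234, 0.579, 0.23 ]), 'tool_rot': array([ 0.191,  0.982, -0.001, -0.   ]), 'contact_force': array([ 0.7  ,  0.291, -0.454]), 'ft_torque': array([ 0.013, -0.029, -0.031]), 'gripper_force': np.float64(0.0), 'width': np.float64(0.086)}
top [0.42157696 0.19197038 1.13070441]
warmer 0.93 [253. 184.  90.  72.] 3872 [0.606 0.352 0.019] [0.517 0.248 0.013] [0.693 0.481 0.024]
tongs 0.59 [291. 260.  83.  36.] 227 [0.407 0.256 0.02 ] [ 0.326  0.146 -0.002] [0.434 0.368 0.027]
croissant 0.98 [246. 188.  14.  32.] 402 [0.582 0.389 0.045] [0.547 0.359 0.03 ] [0.626 0.414 0.053]
jam_jar 0.91 [387. 162.  31.  29.] 589 [ 0.655 -0.007  0.095] [ 0.629 -0.04  -0.001] [0.708 0.019 0.1  ]
ramekin 0.88 [413. 164.  24.  23.] 452 [ 0.665 -0.11   0.008] [ 0.631 -0.137  0.001] [ 0.693 -0.074  0.038]
ramekin 0.34 [292. 264.   
[... 429 characters left out ...]
b 0.64 [257. 213.   5.  10.] 60 [0.639 0.281 0.034] [0.629 0.196 0.   ] [0.689 0.287 0.044]
tongs 0.7 [337. 240.  47.  31.] 226 [0.419 0.3   0.013] [0.337 0.201 0.003] [0.436 0.368 0.023]
croissant 0.64 [254. 236.  32.  17.] 504 [0.576 0.406 0.04 ] [0.546 0.37  0.022] [0.627 0.422 0.051]
jam_jar 0.88 [296. 172.  21.  36.] 609 [0.656 0.012 0.06 ] [ 0.633 -0.033  0.004] [0.688 0.023 0.097]
ramekin 0.49 [313. 168.  14.  11.] 102 [ 0.655 -0.124  0.027] [ 0.635 -0.142  0.015] [ 0.683 -0.071  0.036]
ramekin 0.23 [277. 193.  16.  16.] 251 [0.673 0.115 0.019] [0.652 0.074 0.001] [0.702 0.131 0.033]
pastry_ring 0.86 [277. 195.  18.  14.] 269 [0.674 0.114 0.02 ] [0.652 0.075 0.001] [0.703 0.131 0.033]
```

```bash
python3 - <<'E'
import cv2,numpy as np
a=cv2.imread('pics/top0.png')[110:310,190:450]; a=cv2.resize(a,None,fx=3,fy=3,interpolation=cv2.INTER_CUBIC); cv2.imwrite('pics/top0c.png',a[:600,:780])
E
```

```text
(no output)
```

View pics/top0c.png

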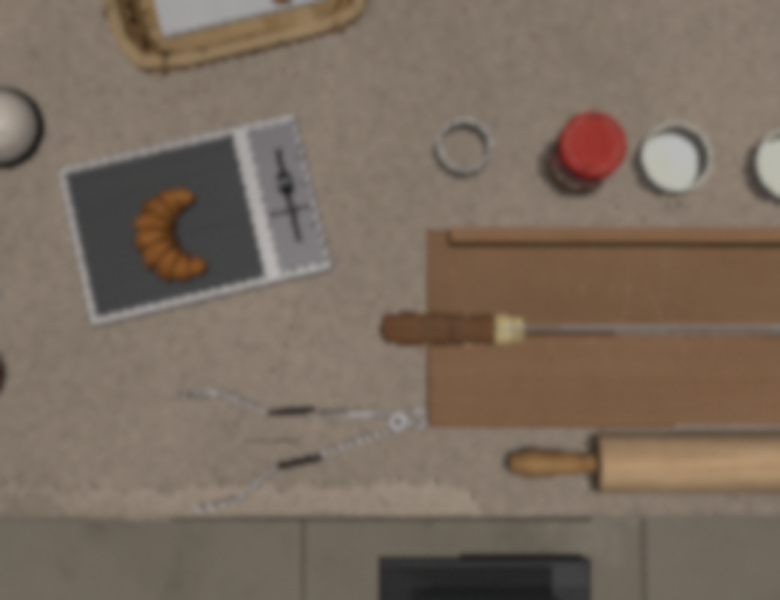

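The top view (crop pixels) shows the warmer at about (195,220) with the knob at (285,185), just beyond the long line at (290,210). The tongs' pivot is at (398,421), their grips are at (291,411) and (299,461), and they point left (+y). I'll get coarse poses from this and then move the wrist camera over for a closer look.

```bash
cat >> h.py <<'E'
def ray(K,T,u,v,z):
    d=T[:3,:3]@np.array([(u-K[0,2])/K[0,0],(v-K[1,2])/K[1,1],1]); return T[:3,3]+d*(z-T[2,3])/d[2]
def rel(target,yaw_y=None):
    "tool-axes shift to world target; yaw to align tool y with world heading yaw_y (mod pi)"
    s=telemetry.sense(); M=R.from_quat(s['tool_rot']).as_matrix()
    print('travel',np.round(M.T@(np.array(target)-s['tcp_pos']),4),'toolx',np.round(M[:,0],3),'tooly',np.round(M[:,1],3),'z',np.round(M[:,2],3))
    if yaw_y is not None:
        c=M.T@np.array([np.cos(yaw_y),np.sin(yaw_y),0]); a=np.arctan2(-c[0],c[1]); print('dz turn',round((a+np.pi/2)%np.pi-np.pi/2,4), 'q6',round(s['qpos'][5],3))
E
python3 - <<'E'
from h import *
p=optics.camera_params('top');K=np.array(p['K']);T=np.array(p['cam_to_world'])
f=lambda x,y,z: np.round(ray(K,T,190+x/3,110+y/3,z),3)
for n,x,y,z in [('pivot',398,421,.012),('gripA',291,411,.024),('gripB',299,461,.024),('knob',285,185,.044),('line',290,210,.02),('trackhi',280,150,.02),('tracklo',298,240,.02),
 ('c1',63,172,.02),('c2',293,116,.02),('c3',328,268,.02),('c4',94,322,.02)]: print(n,f(x,y,z))
rel([0.5,0.3,0.25],np.arctan2(.149*0+0.155,0.7)) 
E
```

```text
pivot [0.406 0.165 0.012]
gripA [0.416 0.267 0.024]
gripB [0.369 0.259 0.024]
knob [0.632 0.273 0.044]
line [0.612 0.27  0.02 ]
trackhi [0.672 0.28  0.02 ]
tracklo [0.582 0.262 0.02 ]
c1 [0.649 0.492 0.02 ]
c2 [0.706 0.268 0.02 ]
c3 [0.555 0.233 0.02 ]
c4 [0.502 0.458 0.02 ]
travel [-0.3513 -0.1596 -0.0187] toolx [-0.927  0.374 -0.   ] tooly [0.374 0.927 0.   ] z [ 0.  0. -1.]
dz turn 0.9691 q6 -0.07
```

Call:
servo_tool(deltas=[{"travel":[-0.12,-0.036,0.0],"dr":[0,0,0.24]},{"travel":[-0.24,-0.071,0.01],"dr":[0,0,0.48]},{"travel":[-0.473,-0.142,0.03],"dr":[0,0,0.96]},{"travel":[-0.473,-0.142,0.03],"dr":[0,0,0.96]},{"travel":[-0.473,-0.142,0.03],"dr":[0,0,0.96]},{"travel":[-0.473,-0.142,0.03],"dr":[0,0,0.96]},{"travel":[-0.473,-0.142,0.03],"dr":[0,0,0.96]},{"travel":[-0.473,-0.142,0.03],"dr":[0,0,0.96]},{"travel":[-0.473,-0.142,0.03],"dr":[0,0,0.96]},{"travel":[-0.473,-0.142,0.03],"dr":[0,0,0.96]},{"travel":[-0.473,-0.142,0.03],"dr":[0,0,0.96]},{"travel":[-0.473,-0.142,0.03],"dr":[0,0,0.96]},{"travel":[-0.473,-0.142,0.03],"dr":[0,0,0.96]},{"travel":[-0.473,-0.142,0.03],"dr":[0,0,0.96]},{"travel":[-0.473,-0.142,0.03],"dr":[0,0,0.96]},{"travel":[-0.473,-0.142,0.03],"dr":[0,0,0.96]}], claw=60, grip_force=20)

```text
time: 2.13
tcp_pos: [0.6184, 0.2717, 0.2012]
tool_rot: [0.622, 0.783, -0.0, -0.0]
contact_force: [0.6, -0.2, 0.6]
width: 0.0514
gripper_force: 0.0
```

```bash
python3 - <<'E'
from h import *
img,d,K,T=cam('wrist'); cv2.imwrite('pics/w1.png',img); W=cloud(d,K,T); np.save('w1W.npy',W); np.savez('w1',K=K,T=T)
s=telemetry.sense(); print(s['time'],s['tcp_pos'],s['qpos'],np.round(T,3))
for n in ['slider_knob','warmer','croissant']:
    for m in optics.masks_of('wrist',n)[:2]:
        q=W[m['pixels']]; q=q[~np.isnan(q[:,0])]; print(n,round(m['p'],2),np.round(m['rect']),np.round(np.median(q,0),4))
E
```

```text
2.1833 [0.61834303 0.27194    0.20137535] [3.49714618e-01 4.30333749e-01 1.52977876e+00 3.98231883e-04
 1.18184060e+00 1.20856581e-01] [[ 0.974  0.215  0.067  0.601]
 [ 0.225 -0.929 -0.292  0.347]
 [-0.001  0.3   -0.954  0.342]
 [ 0.     0.     0.     1.   ]]
slider_knob 0.52 [337. 184.  16.  12.] [0.6388 0.278  0.0416]
slider_knob 0.49 [114. 136. 126. 215.] [0.3936 0.28   0.0131]
warmer 0.81 [328. 100. 161. 201.] [0.6155 0.3506 0.0178]
croissant 0.62 [316.  62.  95.  74.] [0.5852 0.3903 0.0433]
```

View pics/w1.png

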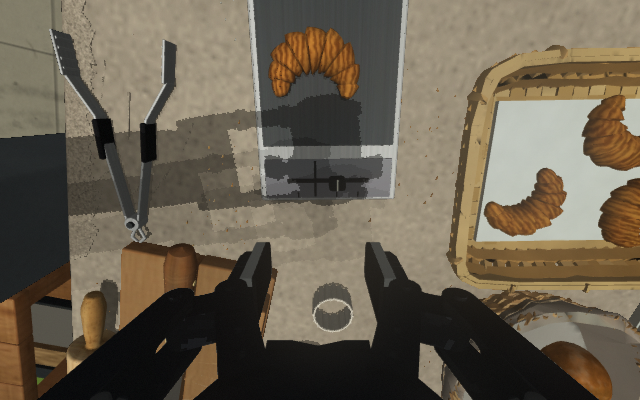

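The knob is at (337,184) with its white line at column ~338, and the long line is at column ~315. The tongs lie at left, with the grips at (103,138) and (149,142), the pivot at (133,228), and the tips at (62,55) and (168,62). I'll zoom in on the strip.

```bash
python3 - <<'E'
import cv2,numpy as np
a=cv2.imread('pics/w1.png')
b=cv2.resize(a[140:205,250:410],None,fx=5,fy=5,interpolation=cv2.INTER_CUBIC)
c=cv2.resize(a[20:125,220:410],None,fx=2,fy=2)
o=np.zeros((600,800,3),np.uint8); o[:325]=b; t=cv2.resize(a[90:240,40:200],None,fx=1.8,fy=1.8); o[325:325+210,:380]=c; o[325:595,400:688]=t
cv2.imwrite('pics/w1c.png',o)
E
```

```text
(no output)
```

View pics/w1c.png

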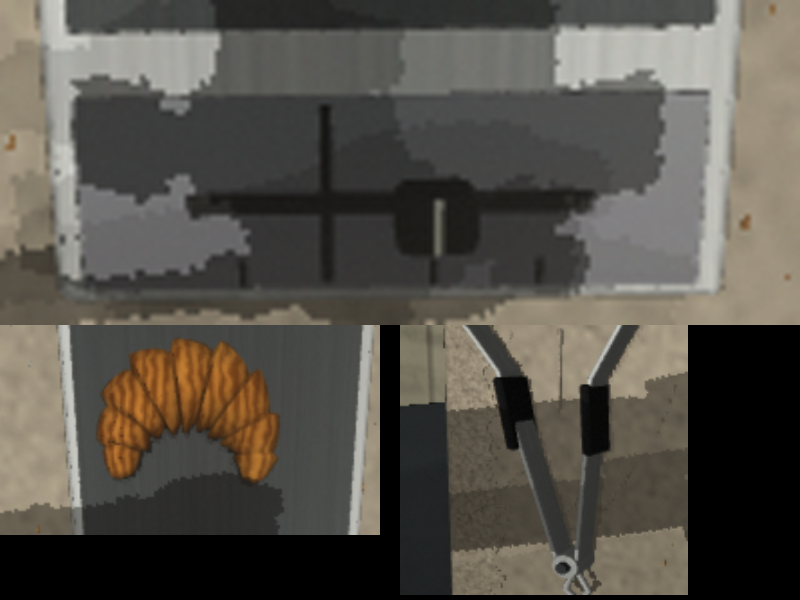

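Crop pixels: the long line crosses the track at (326,202). The short ticks are at x = 243, 433 and 540, and the knob's white line is at (438,228), so the slider stands at about 0.045. The croissant arcs with its ends towards the strip.

```bash
python3 - <<'E'
from h import *
z=np.load('w1.npz');K,T=z['K'],z['T']
f=lambda x,y,zz: ray(K,T,250+x/5-.4,140+y/5-.4,zz)
P={n:f(x,y,h) for n,x,y,h in [('t0',243,270,.02),('t45',433,270,.02),('t70',540,268,.02),('line',326,202,.02),('lt',325,105,.02),('lb',328,282,.02),('knob',438,229,.044),('kc',437,216,.044)]}
for n,p in P.items(): print(n,np.round(p,4))
ax=P['t70']-P['t0']; print('len',np.linalg.norm(ax),'yaw',np.degrees(np.arctan2(ax[1],ax[0])))
a=ax/np.linalg.norm(ax); print('move',(P['line']-P['knob'])@a)
g=lambda x,y,h: np.round(ray(K,T,x,y,h),4)
t=lambda x,y,h: np.round(ray(K,T,40+(x-400)/1.8,90+(y-325)/1.8,h),4)
print('pivot',t(564,567,.024),'gA top',t(513,378,.024),t(533,420,.024),'gB',t(585,387,.024),t(607,385,.024),t(583,455,.024),t(607,450,.024),'gA',t(496,378,.024),t(528,378,.024),t(510,448,.024))
W=np.load('w1W.npy')
c=W[20:125,220:410].reshape(-1,3); c=c[(c[:,2]>.028)&(c[:,1]>.33)]
h=c[:,:2].astype(np.float32); print('croissant',np.round(cv2.minAreaRect(h),4) if 0 else cv2.minAreaRect(h),c[:,2].max())
m=np.array([[np.cos(np.radians(13)),np.sin(np.radians(13))]]); 
E
```

```text
t0 [0.5997 0.2506 0.02  ]
t45 [0.6432 0.2607 0.02  ]
t70 [0.6676 0.2668 0.02  ]
line [0.615 0.271 0.02 ]
lt [0.6098 0.293  0.02  ]
lb [0.6198 0.2523 0.02  ]
knob [0.6388 0.2763 0.044 ]
kc [0.6379 0.2791 0.044 ]
len 0.06978274963943477 yaw 13.42143973600193
move -0.0243840482021417
pivot [0.4119 0.1688 0.024 ] gA top [0.3781 0.2858 0.024 ] [0.3902 0.2632 0.024 ] gB [0.4203 0.2902 0.024 ] [0.4331 0.2943 0.024 ] [0.4209 0.2482 0.024 ] [0.4353 0.2547 0.024 ] gA [0.3683 0.2835 0.024 ] [0.3869 0.2878 0.024 ] [0.3765 0.2424 0.024 ]
croissant ((0.5871205925941467, 0.3894634246826172), (0.09170819073915482, 0.06424815207719803), 10.746402740478516) 0.05228283323921701
```

Call:
servo_tool(deltas=[{"travel":[0,0.021,0.04],"dr":[0,0,0]},{"travel":[0,0.021,0.08],"dr":[0,0,0]},{"travel":[0,0.021,0.12],"dr":[0,0,0]},{"travel":[0,0.021,0.15],"dr":[0,0,0]},{"travel":[0,0.021,0.168],"dr":[0,0,0]},{"travel":[0,0.021,0.175],"dr":[0,0,0]},{"travel":[0,0.021,0.175],"dr":[0,0,0]},{"travel":[0,0.021,0.175],"dr":[0,0,0]}])

```text
time: 3.0
tcp_pos: [0.6405, 0.2762, 0.0272]
tool_rot: [0.622, 0.783, 0.001, 0.0]
contact_force: [0.1, -0.2, 0.9]
width: 0.0514
gripper_force: 0.0
```

Call:
servo_tool(deltas=[{"travel":[0,0,0],"dr":[0,0,0]},{"travel":[0,0,0],"dr":[0,0,0]},{"travel":[0,0,0],"dr":[0,0,0]},{"travel":[0,0,0],"dr":[0,0,0]},{"travel":[0,0,0],"dr":[0,0,0]},{"travel":[0,0,0],"dr":[0,0,0]}], claw=0, grip_force=20)

```text
time: 3.5
tcp_pos: [0.6414, 0.2761, 0.0289]
tool_rot: [0.622, 0.783, 0.002, 0.001]
contact_force: [-2.2, -1.1, 6.7]
width: 0.0173
gripper_force: 23.7
```

Call:
servo_tool(deltas=[{"travel":[0,-0.006,-0.001],"dr":[0,0,0]},{"travel":[0,-0.012,-0.001],"dr":[0,0,0]},{"travel":[0,-0.018,-0.001],"dr":[0,0,0]},{"travel":[0,-0.023,-0.001],"dr":[0,0,0]},{"travel":[0,-0.0245,-0.001],"dr":[0,0,0]},{"travel":[0,-0.0245,-0.001],"dr":[0,0,0]},{"travel":[0,-0.0245,-0.001],"dr":[0,0,0]},{"travel":[0,-0.0245,-0.001],"dr":[0,0,0]}])

```text
time: 4.17
tcp_pos: [0.6164, 0.27, 0.0289]
tool_rot: [0.622, 0.783, 0.001, 0.0]
contact_force: [0.5, 0.1, 6.9]
width: 0.0174
gripper_force: 23.8
```

```bash
python3 - <<'E'
from h import *
img,d,K,T=cam('wrist'); np.savez('w2',K=K,T=T)
cv2.imwrite('pics/w2.png',cv2.resize(img[130:330,220:420],None,fx=3,fy=3,interpolation=cv2.INTER_CUBIC))
print(telemetry.sense()['tcp_pos'])
E
```

```text
[0.61637035 0.27003521 0.02888348]
```

View pics/w2.png

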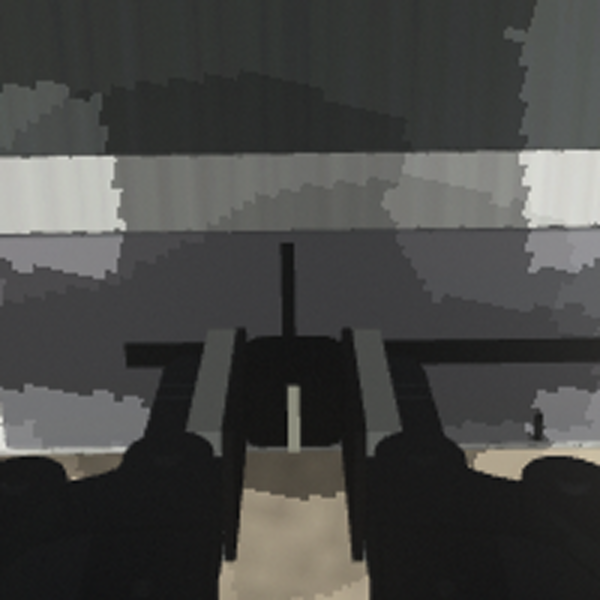

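The white line on the knob is at crop column 293 and the long line at column ~288, so they are nearly aligned. I'll compute what is left, allowing for parallax.

```bash
python3 - <<'E'
from h import *
z=np.load('w2.npz');K,T=z['K'],z['T']
f=lambda x,y,zz: ray(K,T,220+x/3-.33,130+y/3-.33,zz)
a=np.array([np.cos(np.radians(13.3)),np.sin(np.radians(13.3)),0])
for n,x,y,h in [('l1',287,245,.02),('l2',289,335,.02),('k1',293,388,.044),('k2',294,448,.044),('kc',294,390,.044),('tick45',538,425,.02),('kl',243,400,.044),('kr',345,400,.044)]:
    p=f(x,y,h); print(n,np.round(p,4),round(p@a,4))
E
```

```text
l1 [0.6098 0.2929 0.02  ] 0.6608
l2 [0.6142 0.2751 0.02  ] 0.661
k1 [0.6145 0.2772 0.044 ] 0.6618
k2 [0.6172 0.2662 0.044 ] 0.6619
kc [0.6148 0.2769 0.044 ] 0.662
tick45 [0.6669 0.267  0.02  ] 0.7104
kl [0.607  0.2732 0.044 ] 0.6535
kr [0.6234 0.277  0.044 ] 0.6704
```

Call:
servo_tool(deltas=[{"travel":[0,-0.001,0],"dr":[0,0,0]},{"travel":[0,-0.001,0],"dr":[0,0,0]},{"travel":[0,-0.001,0],"dr":[0,0,0]},{"travel":[0,-0.001,0],"dr":[0,0,0]}])

```text
time: 4.55
tcp_pos: [0.6159, 0.2699, 0.0289]
tool_rot: [0.622, 0.783, 0.001, 0.001]
contact_force: [0.7, 0.1, 6.5]
width: 0.0173
gripper_force: 23.7
```

Call:
servo_tool(deltas=[{"travel":[0,0,0],"dr":[0,0,0]},{"travel":[0,0,0],"dr":[0,0,0]},{"travel":[0,0,0],"dr":[0,0,0]},{"travel":[0,0,0],"dr":[0,0,0]},{"travel":[0,0,-0.02],"dr":[0,0,0]},{"travel":[0,0,-0.05],"dr":[0,0,0]},{"travel":[0,0,-0.09],"dr":[0,0,0]},{"travel":[0,0,-0.13],"dr":[0,0,0]},{"travel":[0,0,-0.17],"dr":[0,0,0]},{"travel":[0,0,-0.17],"dr":[0,0,0]},{"travel":[0,0,-0.17],"dr":[0,0,0]}], claw=100)

```text
time: 5.47
tcp_pos: [0.6174, 0.2706, 0.2015]
tool_rot: [0.622, 0.783, 0.003, 0.002]
contact_force: [-0.4, 1.0, 0.0]
width: 0.0853
gripper_force: 0.0
```

```bash
python3 - <<'E'
from h import *
img,d,K,T=cam('wrist'); np.savez('w3',K=K,T=T); W=cloud(d,K,T); np.save('w3W.npy',W)
cv2.imwrite('pics/w3raw.png',img)
b=cv2.resize(img[140:205,250:410],None,fx=5,fy=5,interpolation=cv2.INTER_CUBIC)
c=cv2.resize(img[20:240,20:220],None,fx=1.25,fy=1.25)
o=np.zeros((600,800,3),np.uint8); o[:325]=b; o[325:600,:250]=c
cv2.imwrite('pics/w3.png',o)
c=W[...].reshape(-1,3); c=c[(c[:,2]>.028)&(c[:,2]<.06)&(c[:,1]>.33)&(c[:,0]>.5)&(c[:,0]<.68)]
print('croissant',cv2.minAreaRect(c[:,:2].astype(np.float32)))
g=W[10:250,20:220].reshape(-1,3); g=g[(g[:,2]>.008)&(g[:,2]<.04)&(g[:,0]>.3)&(g[:,0]<.46)&(g[:,1]>.14)&(g[:,1]<.4)]; np.save('tong.npy',g)
print(len(g),g.min(0),g.max(0))
for y in np.arange(.15,.39,.015):
    k=g[abs(g[:,1]-y)<.004]
    if len(k): print(round(y,3),np.round(np.sort(k[:,0])[[0,len(k)//4,len(k)//2,-len(k)//4,-1]],3),np.round(np.percentile(k[:,2],90),3))
E
```

```text
croissant ((0.5873882174491882, 0.3893667459487915), (0.09095625579357147, 0.0642593652009964), 11.270899772644043)
3988 [0.3240248  0.14001868 0.00800055] [0.44713152 0.37816054 0.02656505]
0.15 [0.403 0.407 0.417 0.419 0.422] 0.011
0.165 [0.401 0.409 0.413 0.417 0.418] 0.024
0.18 [0.397 0.4   0.401 0.416 0.418] 0.018
0.195 [0.391 0.395 0.396 0.417 0.418] 0.018
0.21 [0.386 0.39  0.391 0.418 0.419] 0.018
0.225 [0.381 0.385 0.386 0.418 0.42 ] 0.019
0.24 [0.373 0.379 0.38  0.419 0.42 ] 0.02
0.255 [0.369 0.374 0.376 0.423 0.424] 0.022
0.27 [0.366 0.371 0.373 0.422 0.423] 0.022
0.285 [0.361 0.366 0.37  0.42  0.422] 0.022
0.3 [0.35  0.353 0.356 0.422 0.425] 0.018
0.315 [0.336 0.341 0.343 0.428 0.432] 0.018
0.33 [0.331 0.334 0.335 0.434 0.438] 0.021
0.345 [0.327 0.33  0.331 0.438 0.439] 0.022
0.36 [0.324 0.327 0.329 0.437 0.438] 0.022
0.375 [0.432 0.436 0.436 0.437 0.437] 0.022
```

View pics/w3.png

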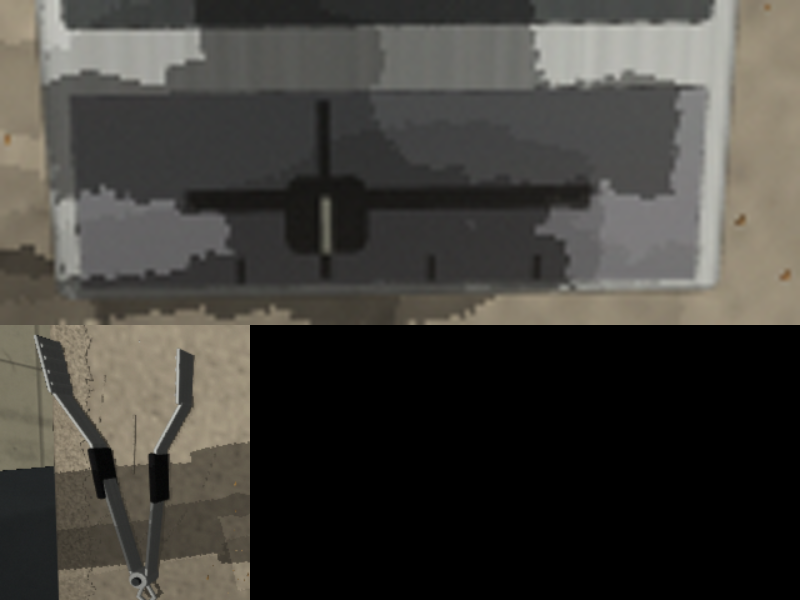

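The knob now sits on the long line. The tongs' grip centre is at about (0.395, 0.267) and they head about 98.7°. I'll move above them.

Call:
servo_tool(deltas=[{"travel":[0.01,-0.04,0.0],"dr":[0,0,0.02]},{"travel":[0.02,-0.08,0.01],"dr":[0,0,0.04]},{"travel":[0.03,-0.12,0.02],"dr":[0,0,0.06]},{"travel":[0.04,-0.16,0.03],"dr":[0,0,0.077]},{"travel":[0.045,-0.195,0.04],"dr":[0,0,0.077]},{"travel":[0.047,-0.217,0.05],"dr":[0,0,0.077]},{"travel":[0.047,-0.217,0.05],"dr":[0,0,0.077]},{"travel":[0.047,-0.217,0.05],"dr":[0,0,0.077]}])

```text
time: 6.18
tcp_pos: [0.3896, 0.2653, 0.1443]
tool_rot: [0.652, 0.759, -0.003, -0.001]
contact_force: [0.1, -0.5, 0.5]
width: 0.0849
gripper_force: 0.0
```

```bash
python3 - <<'E'
from h import *
img,d,K,T=cam('wrist'); np.savez('w4',K=K,T=T); W=cloud(d,K,T); np.save('w4W.npy',W)
cv2.imwrite('pics/w4.png',img)
s=telemetry.sense(); print(s['time'],s['tcp_pos'],s['tool_rot'],s['qpos'])
E
```

```text
6.2333 [0.39208931 0.26620756 0.14574235] [ 6.51919366e-01  7.58287211e-01 -1.23231376e-03 -3.56055128e-04] [ 5.04667584e-01  1.25745681e-01  2.04980273e+00 -2.32461218e-04
  9.68602531e-01  3.54230344e-01]
```

View pics/w4.png

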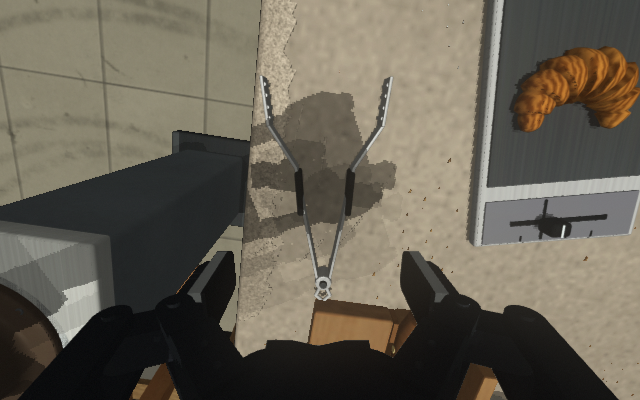

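The tongs lie straight ahead, with the grips at (299,192) and (350,192), the pivot at (322,284), and the paddles at (266,100) and (387,100).

```bash
python3 - <<'E'
from h import *
z=np.load('w4.npz');K,T=z['K'],z['T']
g=lambda x,y,h: ray(K,T,x,y,h)
A=[g(299,171,.024),g(299.5,213,.024)];B=[g(351,171,.024),g(348,213,.024)]
for p in A+B: print(np.round(p,4))
G=(sum(A)+sum(B))/4; P=g(322.5,284,.024); t=(g(266,100,.024)+g(387,100,.024))/2
print('G',G,'P',P,'t',t,'PG',np.linalg.norm(G-P),'Pt',np.linalg.norm(t-P))
for d in (G-P,t-P): print(np.degrees(np.arctan2(d[1],d[0])))
W=np.load('w4W.npy')
for px in [(299,192),(349,192),(322,284)]: print(W[px[1],px[0]])
h=np.arctan2((t-P)[1],(t-P)[0])
rel([*(P[:2]+.1*np.array([np.cos(h),np.sin(h)])),0.004],h-np.pi/2)
E
```

```text
[0.3683 0.2853 0.024 ]
[0.3742 0.2441 0.024 ]
[0.416  0.2926 0.024 ]
[0.4208 0.2513 0.024 ]
G [0.39482897 0.26835294 0.024     ] P [0.40870192 0.16843218 0.024     ] t [0.38357536 0.35074456 0.024     ] PG 0.10087921714076163 Pt 0.1840357218261422
97.90438498108149
97.84715169087725
[0.37086118 0.26467755 0.02231157]
[0.41826096 0.27176101 0.02171752]
[0.4081889  0.16829172 0.02391156]
travel [0.001  0.0034 0.1417] toolx [-0.15   0.989 -0.001] tooly [ 0.989  0.15  -0.002] z [-0.002 -0.001 -1.   ]
dz turn 0.0136 q6 0.354
```

Call:
servo_tool(deltas=[{"travel":[0.001,0.003,0.04],"dr":[0,0,0.014]},{"travel":[0.001,0.003,0.08],"dr":[0,0,0.014]},{"travel":[0.001,0.003,0.11],"dr":[0,0,0.014]},{"travel":[0.001,0.003,0.13],"dr":[0,0,0.014]},{"travel":[0.001,0.003,0.138],"dr":[0,0,0.014]},{"travel":[0.001,0.003,0.138],"dr":[0,0,0.014]},{"travel":[0.001,0.003,0.138],"dr":[0,0,0.014]}])

```text
time: 6.82
tcp_pos: [0.3973, 0.2685, 0.0095]
tool_rot: [0.658, 0.753, 0.0, 0.0]
contact_force: [0.9, 0.5, -0.2]
width: 0.0855
gripper_force: 0.0
```

```bash
python3 - <<'E'
from h import *
print(telemetry.sense()['tcp_pos'],telemetry.sense()['contact_force']); rel([.395,.2675,.004],np.radians(7.85))
E
```

```text
[0.39729829 0.26846562 0.00945202] [ 0.93839577  0.54258671 -0.19653898]
travel [-0.0006 -0.0024  0.0055] toolx [-0.135  0.991  0.   ] tooly [0.991 0.135 0.001] z [ 0.001  0.    -1.   ]
dz turn -0.0016 q6 0.368
```

```bash
python3 - <<'E'
from h import *
W=np.load('w4W.npy')[240:330,190:450].reshape(-1,3); W=W[W[:,2]>.10]; print('open tip z rel TCP', np.round(np.nanpercentile(W[:,2],[0,.2,1,5]),4)-.1455)
W=np.load('w1W.npy')[230:330,190:450].reshape(-1,3); W=W[W[:,2]>.15]; print('w51 tip z rel TCP', np.round(np.nanpercentile(W[:,2],[0,.2,1,5]),4)-.2014)
E
```

```text
open tip z rel TCP [0.0094 0.01   0.0115 0.0153]
w51 tip z rel TCP [0.0001 0.002  0.0047 0.0112]
```

Call:
servo_tool(deltas=[{"travel":[-0.0005,-0.0025,0.004],"dr":[0,0,0]},{"travel":[-0.0005,-0.0025,0.008],"dr":[0,0,0]},{"travel":[-0.0005,-0.0025,0.008],"dr":[0,0,0]},{"travel":[-0.0005,-0.0025,0.008],"dr":[0,0,0]}])

```text
time: 7.15
tcp_pos: [0.3939, 0.2676, 0.0019]
tool_rot: [0.657, 0.754, 0.001, 0.0]
contact_force: [0.4, 0.2, 0.6]
width: 0.0857
gripper_force: 0.0
```

Call:
servo_tool(deltas=[{"travel":[0,0,0],"dr":[0,0,0]},{"travel":[0,0,0],"dr":[0,0,0]},{"travel":[0,0,0],"dr":[0,0,0]},{"travel":[0,0,0],"dr":[0,0,0]},{"travel":[0,0,0],"dr":[0,0,0]},{"travel":[0,0,0],"dr":[0,0,0]}], claw=58, grip_force=30)

```text
time: 7.65
tcp_pos: [0.3946, 0.2681, 0.0026]
tool_rot: [0.658, 0.753, 0.001, 0.0]
contact_force: [-0.5, 0.5, 7.1]
width: 0.0495
gripper_force: 9.8
```

Call:
servo_tool(deltas=[{"travel":[0,0,-0.005],"dr":[0,0,0]},{"travel":[0,0,-0.02],"dr":[0,0,0]},{"travel":[0,0,-0.045],"dr":[0,0,0]},{"travel":[0,0,-0.075],"dr":[0,0,0]},{"travel":[0,0,-0.105],"dr":[0,0,0]},{"travel":[0,0,-0.13],"dr":[0,0,0]},{"travel":[0,0,-0.14],"dr":[0,0,0]},{"travel":[0,0,-0.14],"dr":[0,0,0]},{"travel":[0,0,-0.14],"dr":[0,0,0]}])

```text
time: 8.4
tcp_pos: [0.3932, 0.2671, 0.141]
tool_rot: [0.657, 0.754, 0.0, 0.0]
contact_force: [0.2, 0.3, -0.8]
width: 0.0495
gripper_force: 7.7
```

```bash
python3 - <<'E'
from h import *
s=telemetry.sense()
c=np.radians(11); C=np.array([.5873,.3894])
G=C-.085*np.array([np.cos(c),np.sin(c)]); print(G); rel([*G,.15],c-np.pi/2)
E
```

```text
[0.50386169 0.37318124]
travel [ 0.0901  0.124  -0.009 ] toolx [-0.136  0.991  0.   ] tooly [0.991 0.136 0.   ] z [ 0.  0. -1.]
dz turn 1.5148 q6 0.369
```

Call:
servo_tool(deltas=[{"travel":[0.005,0.008,-0.005],"dr":[0,0,0.08]},{"travel":[0.012,0.017,-0.009],"dr":[0,0,0.19]},{"travel":[0.018,0.026,-0.009],"dr":[0,0,0.31]},{"travel":[0.026,0.036,-0.009],"dr":[0,0,0.43]},{"travel":[0.033,0.045,-0.009],"dr":[0,0,0.55]},{"travel":[0.04,0.055,-0.009],"dr":[0,0,0.67]},{"travel":[0.047,0.065,-0.009],"dr":[0,0,0.79]},{"travel":[0.054,0.075,-0.009],"dr":[0,0,0.91]},{"travel":[0.061,0.085,-0.009],"dr":[0,0,1.03]},{"travel":[0.068,0.094,-0.009],"dr":[0,0,1.15]},{"travel":[0.075,0.104,-0.009],"dr":[0,0,1.27]},{"travel":[0.082,0.114,-0.009],"dr":[0,0,1.38]},{"travel":[0.087,0.121,-0.009],"dr":[0,0,1.46]},{"travel":[0.09,0.124,-0.009],"dr":[0,0,1.515]},{"travel":[0.09,0.124,-0.009],"dr":[0,0,1.515]},{"travel":[0.09,0.124,-0.009],"dr":[0,0,1.515]},{"travel":[0.09,0.124,-0.009],"dr":[0,0,1.515]}])

```text
time: 9.82
tcp_pos: [0.5028, 0.3723, 0.1481]
tool_rot: [0.995, 0.096, -0.002, 0.001]
contact_force: [0.3, -0.2, -0.8]
width: 0.0494
gripper_force: 7.7
```

```bash
python3 - <<'E'
from h import *
img,d,K,T=cam('wrist'); np.savez('w5',K=K,T=T); W=cloud(d,K,T); np.save('w5W.npy',W)
cv2.imwrite('pics/w5.png',img)
s=telemetry.sense(); print(s['time'],s['tcp_pos'],s['qpos'])
c=W.reshape(-1,3); c=c[(c[:,2]>.028)&(c[:,2]<.06)&(c[:,1]>.33)&(c[:,0]>.5)&(c[:,0]<.68)]
print('croissant',cv2.minAreaRect(c[:,:2].astype(np.float32)),c[:,2].max())
rel([.5039,.3732,.15],np.radians(11-90))
E
```

```text
9.8667 [0.50304022 0.37247614 0.14869884] [ 5.67838957e-01  3.97004987e-01  1.69256133e+00 -6.92133947e-05
  1.05503838e+00  1.94589105e+00]
croissant ((0.57674640417099, 0.5021889805793762), (0.09238941967487335, 0.29676157236099243), 5.950713157653809) 0.05216647530174642
travel [ 0.001  -0.0005 -0.0013] toolx [ 0.981  0.192 -0.003] tooly [ 0.192 -0.981  0.001] z [-0.003 -0.002 -1.   ]
dz turn 0.0008 q6 1.946
```

View pics/w5.png

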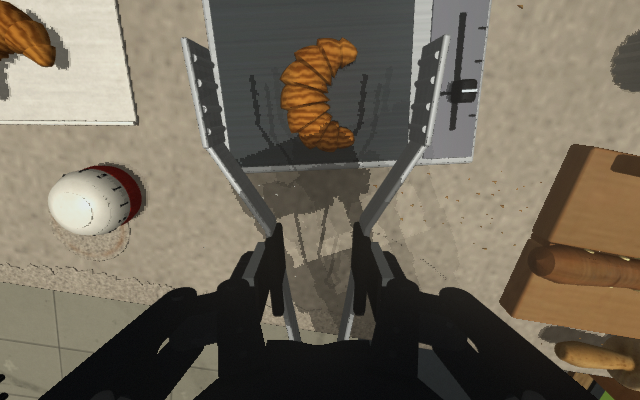

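The tongs straddle the croissant. The paddles run from about (185,40) to (210,145) on the left and (447,37) to (415,145) on the right. The croissant is centred at (318,93).

```bash
python3 - <<'E'
from h import *
z=np.load('w5.npz');K,T=z['K'],z['T'];W=np.load('w5W.npy')
c=W.reshape(-1,3); c=c[(c[:,2]>.026)&(c[:,2]<.06)&(c[:,1]>.34)&(c[:,1]<.45)&(c[:,0]>.53)&(c[:,0]<.65)]
print('croissant',cv2.minAreaRect(c[:,:2].astype(np.float32)))
for n,a in [('L',W[30:150,175:225]),('R',W[30:150,405:455])]:
    p=a.reshape(-1,3); p=p[(p[:,2]>.12)]; print(n,len(p),np.round(np.median(p,0),4),np.round(np.percentile(p,[1,99],axis=0),4))
u=np.array([np.cos(np.radians(11)),np.sin(np.radians(11)),0]);v=np.array([-u[1],u[0],0])
A=np.vstack([W[30:150,175:225].reshape(-1,3),W[30:150,405:455].reshape(-1,3)]); A=A[A[:,2]>.12]
print('tongs along',np.percentile(A@u,[1,50,99]),'across',np.percentile(A@v,[1,50,99]))
print('crois along',np.percentile(c@u,[0,100]),'across',np.percentile(c@v,[0,100]))
print('across hist',np.histogram(A@v,10))
print('left rim z',np.round([np.percentile(A[:,2],q) for q in (2,50,98)],4))
E
```

```text
croissant ((0.5872489809989929, 0.3897007405757904), (0.09156060218811035, 0.06454368680715561), 11.205873489379883)
L 2757 [0.5752 0.436  0.162 ] [[0.553  0.4296 0.1451]
 [0.5938 0.4426 0.1686]]
R 2790 [0.5938 0.344  0.1623] [[0.57   0.3397 0.1453]
 [0.6133 0.3474 0.1688]]
tongs along [0.62483562 0.64815523 0.66777155] across [0.22162185 0.22733626 0.32141488]
crois along [0.60506186 0.6966695 ] across [0.23808839 0.30274149]
across hist (array([2790,    0,    0,    0,    0,    0,    0,    0,    0, 2757]), array([0.22004682, 0.23031989, 0.24059295, 0.25086602, 0.26113909,
       0.27141216, 0.28168523, 0.2919583 , 0.30223136, 0.31250443,
       0.3227775 ]))
left rim z [0.1458 0.1622 0.1685]
```

Call:
servo_tool(deltas=[{"travel":[0.003,0.001,0.01],"dr":[0,0,0]},{"travel":[0.005,0.001,0.03],"dr":[0,0,0]},{"travel":[0.005,0.001,0.055],"dr":[0,0,0]},{"travel":[0.005,0.001,0.08],"dr":[0,0,0]},{"travel":[0.005,0.001,0.1],"dr":[0,0,0]},{"travel":[0.005,0.001,0.111],"dr":[0,0,0]},{"travel":[0.005,0.001,0.117],"dr":[0,0,0]},{"travel":[0.005,0.001,0.117],"dr":[0,0,0]},{"travel":[0.005,0.001,0.117],"dr":[0,0,0]},{"travel":[0.005,0.001,0.117],"dr":[0,0,0]}])

```text
time: 10.7
tcp_pos: [0.5105, 0.374, 0.0348]
tool_rot: [0.995, 0.096, 0.001, -0.001]
contact_force: [-0.0, 0.6, -1.6]
width: 0.05
gripper_force: 7.7
```

```bash
python3 - <<'E'
from h import *
img,d,K,T=cam('wrist'); cv2.imwrite('pics/w6.png',img)
s=telemetry.sense(); print(s['time'],s['tcp_pos'],s['contact_force'],s['width'])
E
```

```text
10.75 [0.51056666 0.37406846 0.03500452] [-0.06982483  0.92928727 -0.83395946] 0.049467096962581926
```

View pics/w6.png

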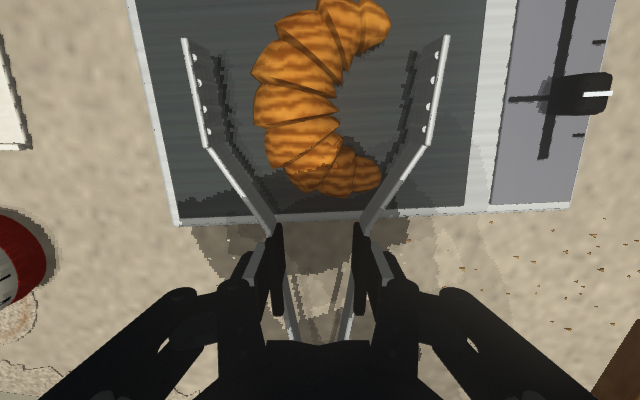

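The paddles straddle the croissant at the right height and nothing is touching. The right arm's bend is close to the rear horn at (382,180). I'll back off 5 mm, go down 4 mm, then close.

Call:
servo_tool(deltas=[{"travel":[-0.003,0,0.002],"dr":[0,0,0]},{"travel":[-0.005,0,0.004],"dr":[0,0,0]},{"travel":[-0.005,0,0.004],"dr":[0,0,0]},{"travel":[-0.005,0,0.004],"dr":[0,0,0]}])

```text
time: 11.08
tcp_pos: [0.504, 0.3722, 0.0293]
tool_rot: [0.995, 0.096, -0.0, 0.0]
contact_force: [0.3, 0.4, -0.7]
width: 0.0497
gripper_force: 7.7
```

Call:
servo_tool(deltas=[{"travel":[0,0,0],"dr":[0,0,0]},{"travel":[0,0,0],"dr":[0,0,0]},{"travel":[0,0,0],"dr":[0,0,0]},{"travel":[0,0,0],"dr":[0,0,0]},{"travel":[0,0,0],"dr":[0,0,0]},{"travel":[0,0,0],"dr":[0,0,0]}], claw=36, grip_force=30)

```text
time: 11.58
tcp_pos: [0.5043, 0.3723, 0.0293]
tool_rot: [0.995, 0.096, -0.0, -0.0]
contact_force: [-1.3, -0.6, -0.7]
width: 0.0342
gripper_force: 29.8
```

```bash
python3 - <<'E'
from h import *
img,d,K,T=cam('wrist'); cv2.imwrite('pics/w7.png',img)
s=telemetry.sense(); print(s['time'],s['tcp_pos'],s['contact_force'],s['width'],s['gripper_force'])
E
```

```text
11.6333 [0.50426805 0.3723035  0.02927252] [-1.21148223  0.14189717 -0.96140658] 0.03381264546487124 29.758161907084286
```

View pics/w7.png

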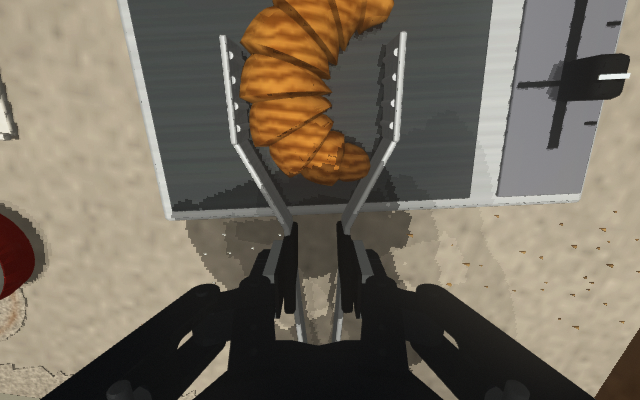

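Call:
servo_tool(deltas=[{"travel":[0,0,-0.002],"dr":[0,0,0]},{"travel":[0,0,-0.005],"dr":[0,0,0]},{"travel":[0,0,-0.009],"dr":[0,0,0]},{"travel":[0,0,-0.014],"dr":[0,0,0]},{"travel":[0,0,-0.02],"dr":[0,0,0]},{"travel":[0,0,-0.025],"dr":[0,0,0]},{"travel":[0,0,-0.03],"dr":[0,0,0]},{"travel":[0,0,-0.03],"dr":[0,0,0]},{"travel":[0,0,-0.03],"dr":[0,0,0]}])

```text
time: 12.38
tcp_pos: [0.5048, 0.3726, 0.06]
tool_rot: [0.995, 0.096, 0.001, -0.0]
contact_force: [0.4, -0.9, -1.1]
width: 0.0334
gripper_force: 30.0
```

```bash
cat > chk.py <<'E'
from h import *
img,d,K,T=cam('wrist'); W=cloud(d,K,T); s=telemetry.sense(); print(s['time'],s['tcp_pos'],s['contact_force'],s['width'],s['gripper_force'])
hsv=cv2.cvtColor(img,cv2.COLOR_BGR2HSV); m=(hsv[...,0]>5)&(hsv[...,0]<22)&(hsv[...,1]>150)&(hsv[...,2]>80)
m[:, :220]=0; m[:,420:]=0; m[200:]=0
u=np.array([np.cos(np.radians(11)),np.sin(np.radians(11)),0]); q=W[m]; q=q[~np.isnan(q[:,0])]; q=q[q[:,2]>.0]
a=(q-np.array(s['tcp_pos']))@u; zz=q[:,2]-s['tcp_pos'][2]
print(len(q),'rows',np.where(m)[0].min(),np.where(m)[0].max())
for lo in np.arange(.03,.15,.015):
    k=(a>lo)&(a<lo+.015)
    if k.sum()>20: print(round(lo,3),k.sum(),'ztop rel tcp',np.round(np.percentile(zz[k],97),4))
import sys; cv2.imwrite(f'pics/{sys.argv[1]}.png',img)
E
python3 chk.py w8
```

```text
12.4333 [0.5044228  0.3723159  0.05953277] [-0.37389967 -0.40753762 -2.19201806] 0.033329107101870814 29.960809741169214
15540 rows 0 179
0.045 2163 ztop rel tcp 0.0167
0.06 2841 ztop rel tcp 0.0198
0.075 2919 ztop rel tcp 0.0209
0.09 3333 ztop rel tcp 0.0204
0.105 4273 ztop rel tcp 0.0184
```

Call:
servo_tool(deltas=[{"travel":[0,0,-0.005],"dr":[0,0,0]},{"travel":[0,0,-0.015],"dr":[0,0,0]},{"travel":[0,0,-0.03],"dr":[0,0,0]},{"travel":[0,0,-0.046],"dr":[0,0,0]},{"travel":[0,0,-0.062],"dr":[0,0,0]},{"travel":[0,0,-0.078],"dr":[0,0,0]},{"travel":[0,0,-0.094],"dr":[0,0,0]},{"travel":[0,0,-0.108],"dr":[0,0,0]},{"travel":[0,0,-0.12],"dr":[0,0,0]},{"travel":[0,0,-0.127],"dr":[0,0,0]},{"travel":[0,0,-0.13],"dr":[0,0,0]},{"travel":[0,0,-0.13],"dr":[0,0,0]},{"travel":[0,0,-0.13],"dr":[0,0,0]},{"travel":[0,0,-0.13],"dr":[0,0,0]},{"travel":[0,0,-0.13],"dr":[0,0,0]},{"travel":[0,0,-0.13],"dr":[0,0,0]},{"travel":[0,0,-0.13],"dr":[0,0,0]},{"travel":[0,0,-0.13],"dr":[0,0,0]}])

```text
time: 13.93
tcp_pos: [0.5042, 0.3722, 0.1889]
tool_rot: [0.995, 0.096, -0.0, 0.0]
contact_force: [-0.8, 0.3, -1.5]
width: 0.0337
gripper_force: 30.0
```

```bash
python3 chk.py w9
```

```text
13.9833 [0.50427799 0.37221546 0.18899508] [-0.17198294  0.49571556 -1.67787106] 0.03339029090611901 29.977122587151825
14243 rows 0 178
0.045 1819 ztop rel tcp 0.0163
0.06 2686 ztop rel tcp 0.0191
0.075 2806 ztop rel tcp 0.0202
0.09 3066 ztop rel tcp 0.0195
0.105 3863 ztop rel tcp 0.0176
```

Call:
servo_tool(deltas=[{"travel":[0,0,0],"dr":[0,0,0]},{"travel":[0,0,0],"dr":[0,0,0]},{"travel":[0,0,0],"dr":[0,0,0]},{"travel":[0,0,0],"dr":[0,0,0]},{"travel":[0,0,0],"dr":[0,0,0]},{"travel":[0,0,0],"dr":[0,0,0]},{"travel":[0,0,0],"dr":[0,0,0]},{"travel":[0,0,0],"dr":[0,0,0]},{"travel":[0,0,0],"dr":[0,0,0]},{"travel":[0,0,0],"dr":[0,0,0]},{"travel":[0,0,0],"dr":[0,0,0]},{"travel":[0,0,0],"dr":[0,0,0]}])

```text
time: 14.98
tcp_pos: [0.5043, 0.3723, 0.1893]
tool_rot: [0.995, 0.096, -0.0, -0.0]
contact_force: [0.4, 0.3, -1.5]
width: 0.0331
gripper_force: 30.0
```

```bash
python3 chk.py w10
```

```text
15.0333 [0.50435021 0.37228738 0.1892745 ] [-0.16572581  0.05494194 -2.12292389] 0.03358842593247407 29.977139770053327
14223 rows 0 177
0.045 1816 ztop rel tcp 0.0165
0.06 2669 ztop rel tcp 0.0192
0.075 2812 ztop rel tcp 0.0204
0.09 3051 ztop rel tcp 0.0198
0.105 3870 ztop rel tcp 0.0178
```

View pics/w10.png

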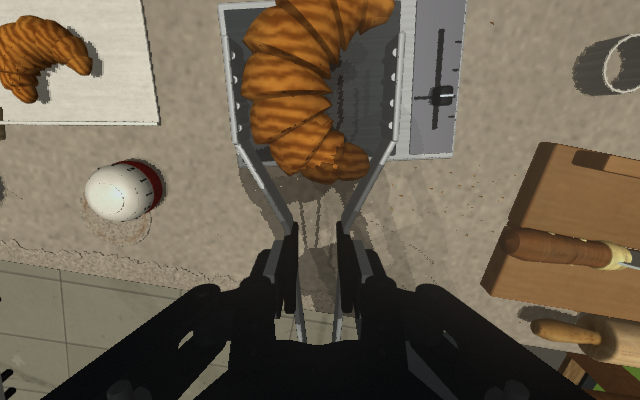

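The croissant (about column 310, rows 0–180) hangs still between the paddles, well above the plate. The knob at (440,96) is on the long line and the bystanders in view haven't moved, so I'm handing in.

```bash
python3 -c "
from station import r
print(r.job_done())"
```

```text
the job is handed in; nothing more can be done
None
```

I slid the warming plate's knob back to the keep-warm line, then picked up the croissant with the tongs; it is held still about 18 cm above the worktop, and the job was handed in at about 15 s.

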